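# Load sample cans into a plunger-locked scan box

## Robot

A 6-joint arm with a two-finger parallel gripper is mounted at the origin on a cart in front of the work surface, level with it; the furniture and walls round the work are solid. World frame = base frame: x ahead of the robot, y to its left, z up, the work surface at z = 0. Lengths are in m, angles in rad, forces in N, time in s.
With the tool pointing down it reaches from about 0.25 to 0.725 m from the base axis. Payload 4 kg.
Tool frame: the origin (TCP) lies midway between the tips of the shut fingers; the grasp point (between the pads) lies 19 mm behind it; z points along the fingers, y is the line along which they close (so a half turn about z gives the same grasp; the last joint's range is limited). The gripper opens to 85 mm and grips with 20 to 120 N. Pads are 22 mm wide; open, the fingers measure 114 mm over their backs; the gripper's body (76 mm by 85 mm) begins 54 mm behind the grasp point. The pads swing forward as they close: fully open they stand 13 mm farther back than shut.
Start: joints at [-1.184, 0.241, 0.005, 1.335, 0, 1.571], TCP at [0.189, -0.463, 0.231] pointing down, gripper open.
Joint ranges: [-2.72, 2.72], [-1.05, 1.87], [-1.09, 1.28], [-1.99, 2.15], [-1.42, 1.44], [-3.14, 3.14]. Speed limits (rad/s): [2.79, 2.79, 3.14, 3.14, 3.14, 3.14].

## Interface

Orientations are given as a rotation vector (axis times angle).
In Python, from bench import robot, optics, spotter gives the robot as it stands. The module is installed in compiled form; this text tells all that it offers.
- The arm moves only by the tool arm_command, never from a script. Its argument "targets" is a list of rows, each a list of 6 numbers: the shift along the tool's x, y, z in m, then the turn, a rotation vector about the tool's x, y, z in rad. In form: [[dx, dy, dz, ax, ay, az], ...]. A call has 1 to 12 rows; each row is the pose to reach, as a shift and turn from the pose commanded when the call began, along the tool's axes at that moment; what a row does not reach only later rows make up. A row lasts 1/12 s, in which the tool goes at most 41.7 mm and 7.16 degrees, less where a joint would pass 70% of its speed; a pose out of reach is approached as far as the arm can. A call with a gripper value outside its range is refused whole. "jaw" is the finger opening in m, from 0 to 0.0854, set as the call begins (left out, the last holds). The fingers move at their own pace and stop on an object; "newtons" is the grip in N (left out, the last holds). Time passes only in rows, so rows that repeat a pose let the fingers close. It gives the time, the measured TCP pose, the force, the opening and the grip force at its end, in the units of the state.
- robot.read_state(): the state, without advancing time (a new reading comes with each control period).
- optics.capture(name): name is "scene" or "top"; returns a dict with "image" (400x640x3 uint8, red, green, blue), "fx", "fy", "cx", "cy" (pixels), "k1" (the pictures are not rectified: a ray, as slopes to the right and down, at radius r is drawn at 1 + k1 r^2 times it, then the intrinsics apply), "origin" and "rotation" of the camera in the world. Camera axes: x right, y down, z forward; pixel columns grow to the right and rows downward; lengths in m; the calibration is good to about 2 mm. A picture is of the moment at which its call begins. There is no depth.
- robot.hand_in(): hands the job in; it is judged then, once.
Trained networks look in a picture, given as the dict that the camera call returned (one of the last four; its "shot" number tells which), for a name from the list of things; names that differ only in an ending like _2 or _b are one class to them, and where a whole thing is asked for, a point or a joint stands for the part that bears it (a point fixed in the world has none). Each returns a list of dicts, best first, with "p" (0 to 1); they miss things now and then, are a little off and sometimes report something else, mostly with a low value. They report only what shows in the picture. A call takes as long as a camera call.
- spotter.search_frame(picture, name): "at" ([x, y, z] in m, in the coordinates of the camera as it stood for that picture, good to about 4 mm: the middle of the surface that is visible of it).
The state is a dict: "t": time; "joint_pos": joint angles; "joint_vel": joint speeds; "joint_efforts": joint torques, N m; "eef_pos": TCP position; "tcp_rot": TCP orientation; "contact_force": force on the tool from outside, world axes, zero at the start; "ft_torque": the same for the moment, N m; "width": finger opening in m; "gripper_force": force on a finger pad.
Only numpy, scipy, OpenCV 4.12 (cv2) and the standard library are available. Lean on these libraries where they do the work, as an engineer would, in place of code of your own. Each camera call takes 0.05 s, during which the arm holds its last target. There are 200 camera calls.

## Task

Pull up the spring plunger knob to free the box's sliding cover, slide the cover fully open until the plunger drops into its second hole, then take out the reference block and lay it flat in the middle of the wiper pack. Stand each sample can from the desk upright on a ring on the box floor, one can to a ring (any ring), with its marked side turned squarely towards the scanner block. Last, free the cover again and slide it fully shut until the plunger drops home, leaving the other things on the desk where they are.

Things in the scene. Friction and masses are not known exactly. Their poses are not given: they have to be found in the camera images.
- cover (a joint): sliding cover of the load box, a clear plate 212 x 182 x 6 mm with steel edges, its top 66 mm above the desk. Value in m along the box's +y axis: 0 shut over the well, 0.204 fully open (end stops at both); friction a few N. Locked by the plunger at 0 and at 0.204.
- plunger (a joint): spring plunger on the cover: lift of its knob in m, 0 pin fully down in a hole, 0.012 the upper stop. The pin reaches 8 mm into the rail, so the cover slides only while the knob is lifted more than 8 mm; on the rail between the two holes the pin rides at about 0.008. Spring pull 3.5 N at 0, 8 N at the stop. Let go, it snaps down as soon as the pin stands over a hole (2 mm play).
- knob (a point): centre of the plunger's knob, a dark ribbed upright cylinder 22 mm in diameter and 26 mm high, near the front edge of the cover; 91 mm above the desk at rest. The cover's top is 25 mm below this point; a collar 22 mm in diameter and 9 mm high stands under the knob. The knob moves with the cover; clear space all round it.
- ring0 (a point): centre of the first of three rings (44 mm, drawn) on the well floor, 6 mm above the desk; axes are those of the box (+x towards the scanner block, +y the way the cover opens). The box is 216 x 392 mm with its front and rear walls 58 mm high, front rail to -x. The well is open inside 146 mm along x (73 mm each side of the rings, scanner face at +73) and 176 mm along y (88 mm each side of ring1), where it ends at 6 mm thick lips only 24 mm above the desk.
- ring1 (a point): centre of the middle ring, 50 mm from ring0 along the box's +y; same axes
- ring2 (a point): centre of the third ring, 50 mm from ring1 along +y; same axes. The lip of the well lies 38 mm further along +y, the edge of the fully open cover (its underside 60 mm above the desk) 63 mm further.
- scanner (a point): middle of the scanner block's front face, 26 mm above the desk, axes of the box; the grey block, 28 x 176 x 38 mm with three dark windows, one opposite each ring, stands on the well floor at the far (+x) side and faces -x. A can faces it when the can's +x axis points along the box's +x axis.
- block_mid (a point): centre of the steel reference block, 30 (x) x 45 (y) x 20 (z) mm, 0.21 kg, loose; it starts lying flat on the well floor under the cover. Grip the long sides (30 mm apart, along its x).
- pack_top (a point): middle of the flat top of the wiper pack, a stack of white folded wipers 114 x 115 x 33 mm (firm, stays put); its z is up, 33 mm above the desk
- can0_mid (a point): sample can (may be absent): plain metal cylinder 36 mm in diameter, 42 mm high, 0.1 to 0.16 kg, weighted at the base; this point is its centre, half-way up. Its own +x axis points to its marked side, a raised white code plate 16 x 20 mm that stands out 1 mm; a dark rib on the lid runs from the centre to the marked side.
- can1_mid (a point): another such can (may be absent); the same shape and axes
- can2_mid (a point): another such can (may be absent); the same shape and axes
- swab_tub: clear tub of swabs, 60 mm wide, 86 mm high; origin under its middle; bystander, leave alone
- loupe: folded metal loupe 45 x 30 x 14 mm; origin under its middle; bystander, leave alone
- kapton_roll: roll of film tape, 74 mm wide, 19 mm high; origin under its middle; bystander, leave alone
- drop_bottle: small dropper bottle, 33 mm in diameter, 72 mm high; origin under its middle; bystander, leave alone

How it is judged:
On the way, in this order (a step that is already met when the one before it is completed fails the run):
1. the cover is fully open and the plunger has dropped into its second hole (value of joint cover above 0.199 m and value of joint plunger below 0.003 m), for 0.2 s.
2. with the cover still fully open, the reference block lies on the wiper pack and every can stands on a ring facing the scanner block (value of joint cover above 0.199 m and horizontal distance between block_mid and pack_top below 0.04 m and z of block_mid in the frame of pack_top between 0.004 and 0.016 m and angle between block_mid's own z axis and vertical below 0.12 rad and angle between each of can0_mid, can1_mid, can2_mid's own z axis and vertical below 0.1 rad and (horizontal distance between can0_mid and ring0 below 0.012 m or horizontal distance between can0_mid and ring1 below 0.012 m or horizontal distance between can0_mid and ring2 below 0.012 m) and z of can0_mid in the frame of ring1 between 0.015 and 0.027 m and angle between the x axis of each of can0_mid, can1_mid, can2_mid and the x axis of scanner, either way round below 0.3 rad and x of scanner in the frame of can0_mid above 0.02 m and (horizontal distance between can1_mid and ring0 below 0.012 m or horizontal distance between can1_mid and ring1 below 0.012 m or horizontal distance between can1_mid and ring2 below 0.012 m) and z of can1_mid in the frame of ring1 between 0.015 and 0.027 m and x of scanner in the frame of can1_mid above 0.02 m and (horizontal distance between can2_mid and ring0 below 0.012 m or horizontal distance between can2_mid and ring1 below 0.012 m or horizontal distance between can2_mid and ring2 below 0.012 m) and z of can2_mid in the frame of ring1 between 0.015 and 0.027 m and x of scanner in the frame of can2_mid above 0.02 m), for 0.2 s.
At the end, for the whole second after the job is handed in: Cover shut (5 mm), plunger down (3 mm); reference block flat on the wiper pack within 40 mm of its middle; every can present upright (0.1 rad) on the well floor within 12 mm of a ring's centre, its marked side facing the scanner block within 0.3 rad (value of joint cover below 0.005 m and value of joint plunger below 0.003 m and horizontal distance between block_mid and pack_top below 0.04 m and z of block_mid in the frame of pack_top between 0.004 and 0.016 m and angle between block_mid's own z axis and vertical below 0.12 rad and angle between each of can0_mid, can1_mid, can2_mid's own z axis and vertical below 0.1 rad and (horizontal distance between can0_mid and ring0 below 0.012 m or horizontal distance between can0_mid and ring1 below 0.012 m or horizontal distance between can0_mid and ring2 below 0.012 m) and z of can0_mid in the frame of ring1 between 0.015 and 0.027 m and angle between the x axis of each of can0_mid, can1_mid, can2_mid and the x axis of scanner, either way round below 0.3 rad and x of scanner in the frame of can0_mid above 0.02 m and (horizontal distance between can1_mid and ring0 below 0.012 m or horizontal distance between can1_mid and ring1 below 0.012 m or horizontal distance between can1_mid and ring2 below 0.012 m) and z of can1_mid in the frame of ring1 between 0.015 and 0.027 m and x of scanner in the frame of can1_mid above 0.02 m and (horizontal distance between can2_mid and ring0 below 0.012 m or horizontal distance between can2_mid and ring1 below 0.012 m or horizontal distance between can2_mid and ring2 below 0.012 m) and z of can2_mid in the frame of ring1 between 0.015 and 0.027 m and x of scanner in the frame of can2_mid above 0.02 m); the robot touches nothing.
It fails at once if the swab tub is shifted more than 40 mm or lifted or tipped (distance of swab_tub from where it was at the start of the episode above 0.04 m or angle between swab_tub's own z axis and vertical above 0.5 rad).
It fails at once if the loupe is shifted more than 40 mm or lifted or tipped (distance of loupe from where it was at the start of the episode above 0.04 m or angle between loupe's own z axis and vertical above 0.5 rad).
It fails at once if the tape roll is shifted more than 40 mm or lifted or tipped (distance of kapton_roll from where it was at the start of the episode above 0.04 m or angle between kapton_roll's own z axis and vertical above 0.5 rad).
It fails at once if the drop bottle is shifted more than 40 mm or lifted or tipped (distance of drop_bottle from where it was at the start of the episode above 0.04 m or angle between drop_bottle's own z axis and vertical above 0.5 rad).
Of can0, can1, can2 only 2 to 3 are there at a start; the rules pass over those that are not, and their reading is None.
At some moment in a run one of can0, can1, can2 may be knocked a few centimetres aside while the robot is not near it.
It also fails if it takes over 210 s, if anything falls off the work surface, if the arm or the gripper's body presses on something with over 40 N, if the wrist force passes 120 N, or if a joint passes its speed limit or range.

## Working session

There is one attempt and no reset: what is moved stays moved. The work goes in short steps, Python scripts to look and compute and a tool call to move; the robot and the scene stay as the last step left them, time stands still between calls to the robot, and variables do not carry over. Pictures are saved under pics/ and viewed, at most 14 in all, crops included, and the job is handed in when it is done.

Besides the shell and the picture viewer there is one more tool, called after "Emit:" as name([rows], argument=value, ...), one row to a line, values as JSON. arm_command: Moves the arm, as the interface text tells. Its arguments: {"type":"object","properties":{"targets":{"type":"array"},"jaw":{"type":"number"},"newtons":{"type":"number"}},"required":["targets"]}

```bash
mkdir -p pics; cat > h.py <<'E'
import numpy as np, cv2
from scipy.spatial.transform import Rotation as R
from bench import robot, optics, spotter
def cap(n,save=None):
    p=optics.capture(n)
    if save: cv2.imwrite('pics/'+save,p['image'][:,:,::-1])
    return p
def world(p,c): return np.array(p['origin'])+np.array(p['rotation'])@np.array(c)
def K(p): return np.array([[p['fx'],0,p['cx']],[0,p['fy'],p['cy']],[0,0,1.]]),np.array([p['k1'],0,0,0,0.])
def px2w(p,u,v,z):
    k,d=K(p); a=cv2.undistortPoints(np.array([[[u,v]]],float),k,d)[0,0]
    r=np.array(p['rotation'])@np.array([a[0],a[1],1.]); o=np.array(p['origin'])
    return o+r*(z-o[2])/r[2]
def w2px(p,w):
    k,d=K(p); Rm=np.array(p['rotation']); c=(np.atleast_2d(w)-np.array(p['origin']))@Rm
    return cv2.projectPoints(c.reshape(-1,1,3),np.zeros(3),np.zeros(3),k,d)[0][:,0]
def find(p,n,k=3):
    for r in spotter.search_frame(p,n)[:k]: print(n,round(r['p'],2),world(p,r['at']).round(3),w2px(p,world(p,r['at']))[0].round(0))
def rel(pos,rotvec=None):
    s=robot.read_state(); T=R.from_rotvec(s['tcp_rot'])
    print('shift',(T.inv().apply(np.array(pos)-s['eef_pos'])).round(4), 'R',T.as_matrix().round(3).tolist(),'p',np.round(s['eef_pos'],4))
E
python3 - <<'E'
from h import *
a=cap('scene','s0.png'); b=cap('top','t0.png')
for p in (a,b):
    print(np.round(p['origin'],3),np.round(p['rotation'],2).tolist(),p['fx'],p['k1'])
    for n in ['cover','knob','scanner','block_mid','pack_top','can0_mid','can1_mid','swab_tub','loupe','kapton_roll','drop_bottle']: find(p,n,4 if 'can' in n else 2)
rel([0,0,0])
s=robot.read_state(); print(s)
E
```

```text
[-0.143 -1.023  0.91 ] [-2.09, 0.68, -0.34] 416.8911724733728 -0.08995542286155522Traceback (most recent call last):
  File "<stdin>", line 5, in <module>
  File "h.py", line 18, in find
    for r in spotter.search_frame(p,n)[:k]: print(n,round(r['p'],2),world(p,r['at']).round(3),w2px(p,world(p,r['at']))[0].round(0))
                                                                                              ~~~~^^^^^^^^^^^^^^^^^^^^
  File "h.py", line 16, in w2px
    return cv2.projectPoints(c.reshape(-1,1,3),np.zeros(3),np.zeros(3),k,d)[0][:,0]
                             ~~~~~~~~~^^^^^^^^
ValueError: cannot reshape array of size 1 into shape (1,3)
```

View pics/t0.png

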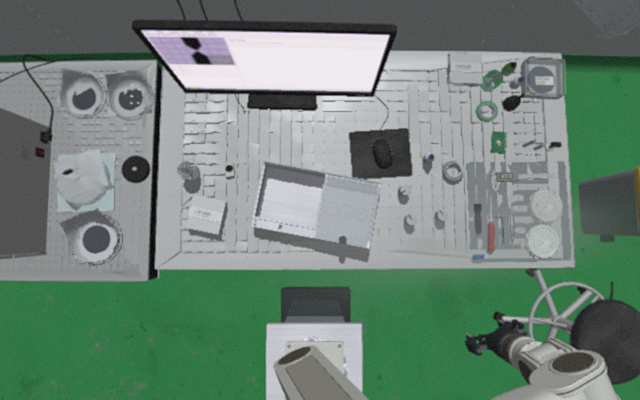

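View pics/s0.png

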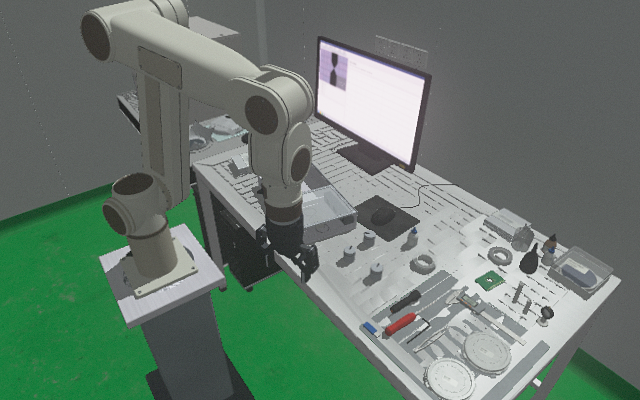

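```bash
python3 - <<'E'
t=open('h.py').read()
t=t.replace("p=optics.capture(n)\n","p=optics.capture(n); p['rotation']=R.from_rotvec(p['rotation']).as_matrix() if np.size(p['rotation'])==3 else np.array(p['rotation'])\n")
t=t.replace("spotter.search_frame(p,n)","spotter.search_frame(p['raw'],n)").replace("p=optics.capture(n);","q=optics.capture(n); p=dict(q); p['raw']=q;")
open('h.py','w').write(t)
E
python3 - <<'E'
from h import *
a=cap('scene'); b=cap('top')
for p in (a,b):
    print(np.round(p['origin'],3),np.round(p['rotation'],2).tolist(),p['fx'],p['k1'])
    for n in ['cover','knob','scanner','block_mid','pack_top','can0_mid','swab_tub','loupe','kapton_roll','drop_bottle']: find(p,n,5 if 'can' in n else 2)
rel([0,0,0])
print(robot.read_state())
im=b['image'][140:280,170:480,::-1]; cv2.imwrite('pics/t1.png',cv2.resize(im,None,fx=2.58,fy=2.58,interpolation=cv2.INTER_CUBIC))
E
```

```text
[-0.143 -1.023  0.91 ] [[0.81, -0.34, 0.47], [-0.58, -0.46, 0.67], [-0.01, -0.82, -0.57]] 416.8911724733728 -0.08995542286155522
cover 0.81 [ 0.548 -0.137  0.065] [326. 207.]
knob 0.53 [ 0.56  -0.147  0.063] [330. 208.]
scanner 0.64 [ 0.565 -0.147  0.063] [331. 207.]
block_mid 0.54 [ 0.562 -0.145  0.063] [330. 207.]
pack_top 0.71 [0.48  0.347 0.03 ] [241. 163.]
can0_mid 0.54 [ 0.488 -0.337  0.034] [350. 254.]
kapton_roll 0.85 [ 0.663 -0.478  0.019] [424. 260.]
drop_bottle 0.46 [ 0.698 -0.401  0.031] [413. 239.]
[ 0.452 -0.011  1.28 ] [[-0.0, -1.0, 0.09], [-1.0, 0.0, -0.01], [0.01, -0.09, -1.0]] 377.47598518603263 -0.03603432463148681
cover 0.8 [ 0.523 -0.112  0.068] [348. 211.]
cover 0.5 [ 0.546 -0.012  0.058] [317. 204.]
scanner 0.91 [ 0.546 -0.008  0.058] [316. 204.]
block_mid 0.53 [ 0.549 -0.013  0.055] [317. 203.]
pack_top 0.67 [0.516 0.36  0.029] [205. 214.]
can0_mid 0.55 [0.667 0.286 0.015] [229. 169.]
can0_mid 0.41 [ 0.493 -0.323  0.044] [411. 220.]
swab_tub 0.76 [0.659 0.415 0.033] [189. 171.]
loupe 0.64 [0.672 0.285 0.015] [229. 168.]
loupe 0.31 [ 0.551 -0.01   0.059] [316. 
[... 245 characters left out ...]
, 'joint_pos': array([-1.18403074e+00,  2.40602163e-01,  5.01851035e-03,  1.33520569e+00,
        4.89081950e-06,  1.57079142e+00]), 'joint_vel': array([-1.80238980e-03, -1.77737704e-04,  3.53819728e-05,  5.35365955e-04,
        1.29835827e-03, -7.33247740e-04]), 'joint_efforts': array([ 5.12671904e-04, -3.72219837e+01,  2.52690464e+01,  1.48959429e-03,
        1.52716448e-04,  3.64534813e-06]), 'eef_pos': array([ 0.18860116, -0.46307212,  0.23131246]), 'tcp_rot': array([3.08302529e+00, 6.03756840e-01, 9.64725692e-06]), 'contact_force': array([0.10084552, 0.50349792, 0.22262309]), 'ft_torque': array([ 0.03813461,  0.01332853, -0.00737669]), 'gripper_force': 0.0, 'width': 0.08527011678284484}
```

View pics/t1.png

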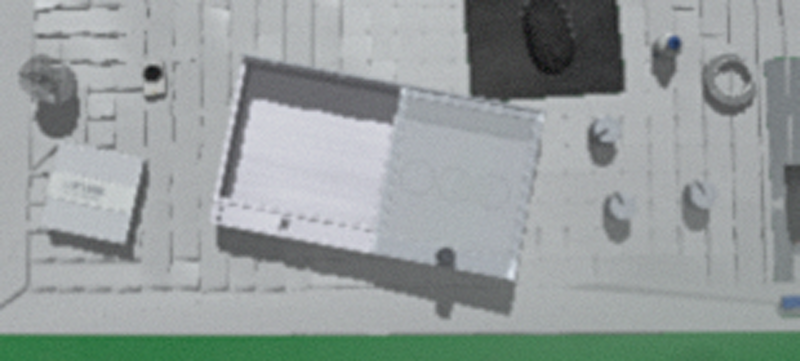

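```bash
python3 - <<'E'
from h import *
ims=[cap('top')for _ in range(6)]; b=ims[0]; sc=[cap('scene') for _ in range(6)]
m=np.mean([i['image'].astype(float) for i in ims],0)[:,:,::-1]; ms=np.mean([i['image'].astype(float) for i in sc],0)[:,:,::-1]
im=m[160:262,250:385]; cv2.imwrite('pics/box.png',cv2.resize(im,None,fx=5.8,fy=5.8,interpolation=cv2.INTER_CUBIC))
A=cv2.resize(m[180:235,390:455],(400,338),interpolation=cv2.INTER_CUBIC); B=cv2.resize(ms[225:290,335:395],(400,433),interpolation=cv2.INTER_CUBIC)
C=np.zeros((433,800,3)); C[:338,:400]=A; C[:,400:]=B
cv2.imwrite('pics/cans.png',C)
E
```

```text
[ WARN:0@7.024] global loadsave.cpp:1063 imwrite_ Unsupported depth image for selected encoder is fallbacked to CV_8U.
```

View pics/box.png

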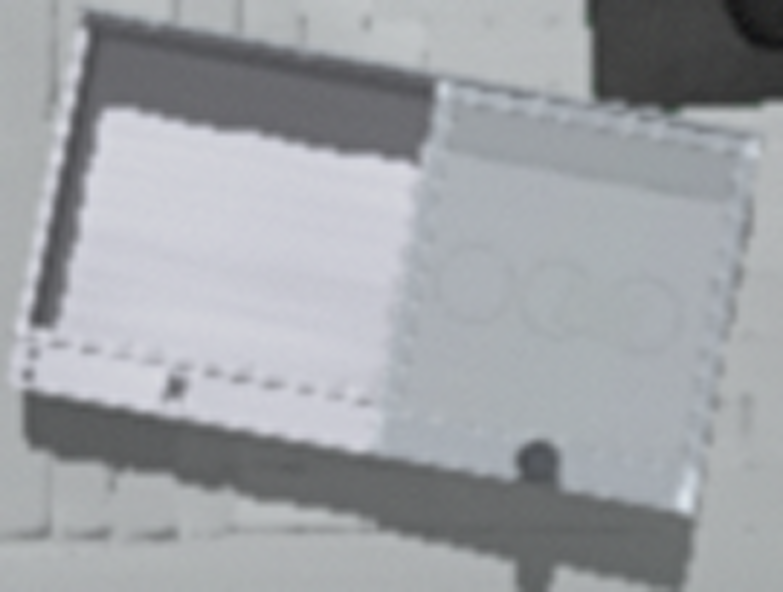

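View pics/cans.png

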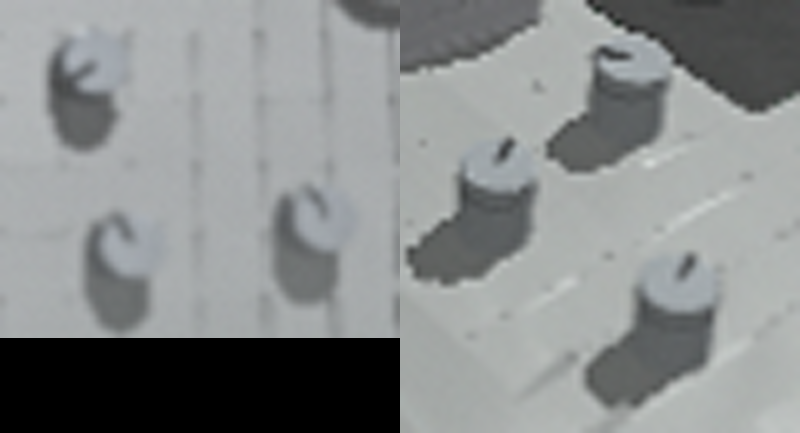

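```bash
python3 - <<'E'
from h import *
b=cap('top'); a=cap('scene')
B=lambda x,y,z: px2w(b,250+(x+.5)/5.8-.5,160+(y+.5)/5.8-.5,z)
for n,x,y,z in [('TL',90,12,.058),('TR',758,138,.062),('BR',690,512,.062),('BL',18,383,.058),('ring0',645,315,.006),('ring1',563,297,.006),('ring2',478,283,.006),('knob',538,452,.104),('hole',175,388,.058)]: print(n,B(x,y,z).round(4))
T=lambda x,y: px2w(b,390+x/6.154-.4,180+y/6.154-.4,.042)
S=lambda x,y: px2w(a,335+(x-400)/6.667-.4,225+y/6.66-.4,.042)
for n,f,c,e in [('A',T,(95,60),(77,76)),('B',T,(137,245),(118,215)),('C',T,(327,218),(310,188)),('A',S,(632,60),(602,52)),('B',S,(498,165),(508,142)),('C',S,(680,283),(688,258))]:
    p,q=f(*c),f(*e); d=q-p; print(n,p.round(4),'yaw',np.degrees(np.arctan2(d[1],d[0])).round(1),np.hypot(*d[:2]).round(4))
E
```

```text
TL [0.6852 0.1579 0.058 ]
TR [ 0.6126 -0.2185  0.062 ]
BR [ 0.4039 -0.1775  0.062 ]
BL [0.476  0.1956 0.058 ]
ring0 [ 0.516  -0.1602  0.006 ]
ring1 [ 0.5266 -0.1124  0.006 ]
ring2 [ 0.5348 -0.0629  0.006 ]
knob [ 0.4378 -0.0906  0.104 ]
hole [0.4731 0.1082 0.058 ]
A [ 0.5953 -0.304   0.042 ] yaw 131.1 0.0132
B [ 0.4957 -0.3245  0.042 ] yaw 31.6 0.0189
C [ 0.5099 -0.4277  0.042 ] yaw 28.5 0.0184
A [ 0.5935 -0.3074  0.042 ] yaw 120.3 0.015
B [ 0.4947 -0.3256  0.042 ] yaw 33.7 0.0165
C [ 0.5096 -0.4304  0.042 ] yaw 34.5 0.0162
```

```bash
cat >> h.py <<'E'
BY=np.radians(-10.9); BX=np.array([np.cos(BY),np.sin(BY)]); BYv=np.array([-np.sin(BY),np.cos(BY)]); RING1=np.array([.526,-.1116])
def to(x,y,z,yawdeg):
    s=robot.read_state(); T=R.from_rotvec(s['tcp_rot'])
    c,n=np.cos(np.radians(yawdeg)),np.sin(np.radians(yawdeg))
    G=R.from_matrix(np.array([[c,n,0],[n,-c,0],[0,0,-1.]]))
    print('row',T.inv().apply(np.array([x,y,z])-s['eef_pos']).round(4).tolist(),(T.inv()*G).as_rotvec().round(4).tolist(),'t',s['t'],'j1,j6',np.round(s['joint_pos'][[0,5]],2))
E
python3 - <<'E'
from h import *
to(.4378,-.0906,.14,79.1)
b=cap('top'); print(px2w(b,206.8,213.6,.033))
E
```

```text
row [0.3713, -0.2509, 0.0913] [0.0, -0.0, -0.9938] t 1.95 j1,j6 [-1.18  1.57]
[0.51626241 0.35228735 0.033     ]
```

Emit:
arm_command([
  [0.371, -0.251, 0.091, 0, 0, -0.994],
  [0.371, -0.251, 0.091, 0, 0, -0.994],
  [0.371, -0.251, 0.091, 0, 0, -0.994],
  [0.371, -0.251, 0.091, 0, 0, -0.994],
  [0.371, -0.251, 0.091, 0, 0, -0.994],
  [0.371, -0.251, 0.091, 0, 0, -0.994],
  [0.371, -0.251, 0.091, 0, 0, -0.994],
  [0.371, -0.251, 0.091, 0, 0, -0.994],
  [0.371, -0.251, 0.091, 0, 0, -0.994],
  [0.371, -0.251, 0.091, 0, 0, -0.994],
  [0.371, -0.251, 0.091, 0, 0, -0.994],
  [0.371, -0.251, 0.091, 0, 0, -0.994],
], jaw=0.06, newtons=40)

```text
t: 3.0
eef_pos: [0.4403, -0.0852, 0.1392]
tcp_rot: [-2.412, -2.011, -0.004]
contact_force: [0.1, 0.4, 0.7]
width: 0.06
gripper_force: 0.0
```

```bash
python3 - <<'E'
from h import *
to(.4378,-.0906,.076,79.1); print(robot.read_state()['joint_pos'])
cap('scene','s2.png')
E
```

```text
row [-0.006, -0.0015, 0.0632] [0.0005, -0.0028, 0.0091] t 3.0 j1,j6 [-0.19  1.56]
[-0.19299726  0.20500799 -0.29191645  1.07343989  0.00278402  1.55890583]
```

Emit:
arm_command([
  [0, 0, 0.02, 0, 0, 0],
  [0, 0, 0.04, 0, 0, 0],
  [0, 0, 0.055, 0, 0, 0],
  [0, 0, 0.064, 0, 0, 0],
  [0, 0, 0.064, 0, 0, 0],
  [0, 0, 0.064, 0, 0, 0],
])

```text
t: 3.55
eef_pos: [0.4371, -0.0914, 0.0764]
tcp_rot: [-2.423, -1.999, 0.001]
contact_force: [1.0, -1.2, -0.2]
width: 0.0601
gripper_force: 0.0
```

Emit:
arm_command([
  [0, 0, 0, 0, 0, 0],
  [0, 0, 0, 0, 0, 0],
  [0, 0, 0, 0, 0, 0],
  [0, 0, 0, 0, 0, 0],
  [0, 0, 0, 0, 0, 0],
  [0, 0, 0, 0, 0, 0],
  [0, 0, 0, 0, 0, 0],
], jaw=0.01, newtons=60)

```text
t: 4.13
eef_pos: [0.4334, -0.0901, 0.0768]
tcp_rot: [-2.418, -1.997, 0.008]
contact_force: [-10.3, 1.4, 11.2]
width: 0.0199
gripper_force: 58.2
```

Emit:
arm_command([
  [0, -0.004, -0.004, 0, 0, 0],
  [0, -0.004, -0.008, 0, 0, 0],
  [0, -0.004, -0.0105, 0, 0, 0],
  [0, -0.004, -0.0105, 0, 0, 0],
  [0, -0.004, -0.0105, 0, 0, 0],
])

```text
t: 4.55
eef_pos: [0.4333, -0.0901, 0.0865]
tcp_rot: [-2.422, -2.0, 0.001]
contact_force: [0.3, -1.6, -7.2]
width: 0.0201
gripper_force: 58.9
```

Emit:
arm_command([
  [0.006, 0, 0, 0, 0, 0],
  [0.018, 0, 0, 0, 0, 0],
  [0.032, 0, 0, 0, 0, 0],
  [0.048, 0, 0, 0, 0, 0],
  [0.064, 0, 0, 0, 0, 0],
  [0.08, 0, 0, 0, 0, 0],
  [0.096, 0, 0, 0, 0, 0],
  [0.112, 0, 0, 0, 0, 0],
  [0.126, 0, 0, 0, 0, 0],
  [0.138, 0, 0, 0, 0, 0],
  [0.145, 0, 0, 0, 0, 0],
  [0.145, 0, 0, 0, 0, 0],
])

```text
t: 5.55
eef_pos: [0.461, 0.0544, 0.0864]
tcp_rot: [-2.418, -2.002, -0.001]
contact_force: [1.2, 1.6, -7.9]
width: 0.0195
gripper_force: 58.9
```

Emit:
arm_command([
  [0.01, 0, 0, 0, 0, 0],
  [0.022, 0, 0, 0, 0, 0],
  [0.035, 0, 0, 0, 0, 0],
  [0.045, 0, 0, 0, 0, 0],
  [0.053, 0, 0, 0, 0, 0],
  [0.057, 0, 0, 0, 0, 0],
  [0.059, 0, 0, 0, 0, 0],
  [0.06, 0, 0, 0, 0, 0],
  [0.06, 0, 0, 0, 0, 0],
  [0.06, 0, 0, 0, 0, 0],
])

```text
t: 6.38
eef_pos: [0.4717, 0.1103, 0.0865]
tcp_rot: [2.422, 1.999, -0.003]
contact_force: [-1.0, -4.8, -6.5]
width: 0.0199
gripper_force: 59.0
```

Emit:
arm_command([
  [0, 0, 0.004, 0, 0, 0],
  [0, 0, 0.008, 0, 0, 0],
  [0, 0, 0.01, 0, 0, 0],
  [0, 0, 0.01, 0, 0, 0],
])

```text
t: 6.72
eef_pos: [0.4718, 0.1104, 0.0771]
tcp_rot: [2.423, 1.999, -0.003]
contact_force: [-2.4, -5.5, -3.8]
width: 0.02
gripper_force: 59.5
```

Emit:
arm_command([
  [0, 0, 0, 0, 0, 0],
  [0, 0, 0, 0, 0, 0],
  [0, 0, 0, 0, 0, 0],
  [0, 0, 0, 0, 0, 0],
  [0, 0, -0.03, 0, 0, 0],
  [0, 0, -0.07, 0, 0, 0],
  [0, 0, -0.11, 0, 0, 0],
  [0, 0, -0.15, 0, 0, 0],
  [0, 0, -0.16, 0, 0, 0],
  [0, 0, -0.16, 0, 0, 0],
], jaw=0.06)

```text
t: 7.55
eef_pos: [0.4753, 0.1124, 0.2417]
tcp_rot: [2.418, 1.998, 0.015]
contact_force: [-0.2, 0.1, 0.3]
width: 0.0604
gripper_force: 0.0
```

```bash
python3 - <<'E'
from h import *
b=cap('top'); a=cap('scene'); rel([0,0,0])
for p in(b,a):
  for n in ['block_mid','cover','knob','can0_mid','pack_top']: find(p,n,4)
C=np.zeros((600,800,3),np.uint8)
C[:400]=cv2.resize(b['image'][160:262,250:454,::-1],(800,400),interpolation=cv2.INTER_CUBIC)
C[400:,:400]=cv2.resize(a['image'][160:260,220:420,::-1],(400,200),interpolation=cv2.INTER_CUBIC)
C[400:,400:]=cv2.resize(b['image'][180:240,170:290,::-1],(400,200),interpolation=cv2.INTER_CUBIC)
cv2.imwrite('pics/o1.png',C)
E
```

```text
shift [-0.199  -0.4432  0.2363] R [[0.189, 0.982, 0.001], [0.982, -0.189, 0.001], [0.001, 0.001, -1.0]] p [0.4725 0.1117 0.2369]
block_mid 0.71 [ 0.52  -0.137  0.023] [354. 212.]
cover 0.85 [0.582 0.067 0.063] [293. 193.]
can0_mid 0.58 [ 0.493 -0.32   0.046] [411. 220.]
can0_mid 0.55 [ 0.519 -0.134  0.024] [354. 213.]
pack_top 0.81 [0.516 0.378 0.03 ] [199. 214.]
block_mid 0.68 [ 0.512 -0.141  0.025] [318. 221.]
cover 0.68 [0.556 0.082 0.064] [292. 178.]
knob 0.44 [0.469 0.098 0.097] [269. 176.]
can0_mid 0.76 [ 0.49  -0.336  0.033] [350. 254.]
can0_mid 0.56 [0.467 0.101 0.093] [268. 177.]
pack_top 0.7 [0.504 0.333 0.028] [248. 163.]
```

View pics/o1.png

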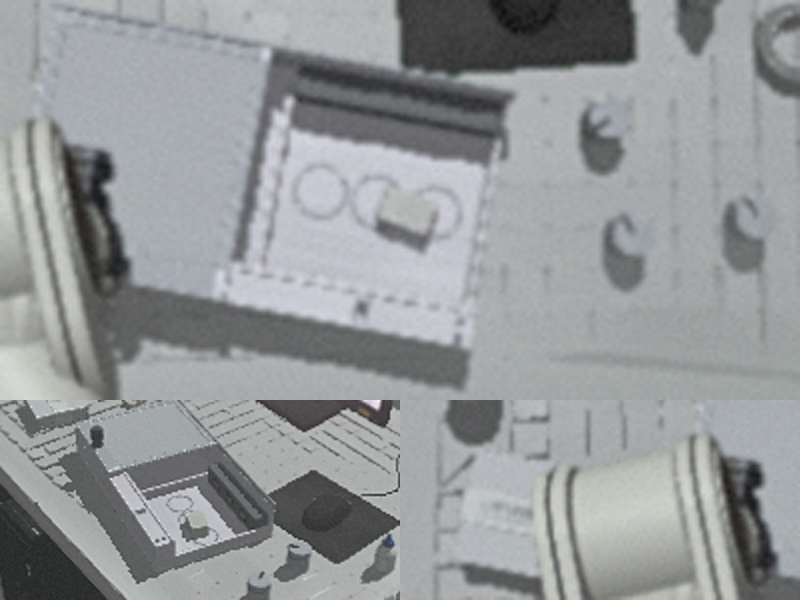

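```bash
python3 - <<'E'
from h import *
b=cap('top')
P=lambda x,y,z: px2w(b,250+(x+.5)/3.922-.5,160+(y+.5)/3.922-.5,z)
c=[P(*q,.026) for q in [(388,187),(437,195),(428,232),(378,222)]]
print(np.mean(c,0),[np.round(i,4) for i in c])
d=c[0]-c[1];e=c[3]-c[2];print(np.degrees(np.arctan2(d[1],d[0])),np.degrees(np.arctan2(e[1],e[0])))
r0,r2=P(441,212,.006),P(321,191,.006); print(r0,r2,(r0+r2)/2)
# numeric refine of block centroid by color threshold (yellowish)
im=b['image'].astype(float)[195:230,335:375]; m=((im[:,:,0]-im[:,:,2])>12).astype(np.uint8)
print(m.sum()); mm=cv2.moments(m,True); 
if m.sum()>20:
  u,v=335+mm['m10']/mm['m00'],195+mm['m01']/mm['m00']; print(u,v,px2w(b,u,v,.026),cv2.minAreaRect(cv2.findNonZero(m)))
to(.52,-.135,.12,79.1)
E
```

```text
[ 0.51830284 -0.13392137  0.026     ] [array([ 0.537 , -0.1173,  0.026 ]), array([ 0.5302, -0.1589,  0.026 ]), array([ 0.4987, -0.1509,  0.026 ]), array([ 0.5073, -0.1085,  0.026 ])]
80.62431066630354 78.58014083822738
[ 0.51670084 -0.16457686  0.006     ] [ 0.5350097  -0.06107287  0.006     ] [ 0.52585527 -0.11282487  0.006     ]
0
row [-0.2329, 0.0935, 0.1165] [-0.0005, 0.0002, 0.0003] t 8.2 j1,j6 [0.23 1.99]
```

Emit:
arm_command([
  [-0.1, 0.04, 0.03, 0, 0, 0],
  [-0.233, 0.092, 0.08, 0, 0, 0],
  [-0.233, 0.092, 0.1, 0, 0, 0],
  [-0.233, 0.092, 0.12, 0, 0, 0],
  [-0.233, 0.092, 0.137, 0, 0, 0],
  [-0.233, 0.092, 0.137, 0, 0, 0],
  [-0.233, 0.092, 0.137, 0, 0, 0],
  [-0.233, 0.092, 0.137, 0, 0, 0],
  [-0.233, 0.092, 0.137, 0, 0, 0],
  [-0.233, 0.092, 0.137, 0, 0, 0],
])

```text
t: 9.03
eef_pos: [0.5187, -0.1346, 0.1]
tcp_rot: [-2.422, -2.0, -0.0]
contact_force: [0.1, -1.0, 0.8]
width: 0.0601
gripper_force: 0.0
```

```bash
python3 - <<'E'
from h import *
to(.5183,-.1339,.009,79.1)
E
```

```text
row [0.0006, -0.0005, 0.091] [-0.0003, -0.0005, -0.0002] t 9.0333 j1,j6 [-0.25  1.51]
```

Emit:
arm_command([
  [0, 0, 0.03, 0, 0, 0],
  [0, 0, 0.055, 0, 0, 0],
  [0, 0, 0.075, 0, 0, 0],
  [0, 0, 0.087, 0, 0, 0],
  [0, 0, 0.091, 0, 0, 0],
  [0, 0, 0.091, 0, 0, 0],
  [0, 0, 0.091, 0, 0, 0],
])

```text
t: 9.62
eef_pos: [0.5199, -0.1341, 0.0103]
tcp_rot: [2.419, 2.001, 0.002]
contact_force: [0.0, 0.9, -0.5]
width: 0.0601
gripper_force: 0.0
```

Emit:
arm_command([
  [0, 0, 0, 0, 0, 0],
  [0, 0, 0, 0, 0, 0],
  [0, 0, 0, 0, 0, 0],
  [0, 0, 0, 0, 0, 0],
  [0, 0, 0, 0, 0, 0],
  [0, 0, 0, 0, 0, 0],
], jaw=0.02)

```text
t: 10.12
eef_pos: [0.5196, -0.1349, 0.0106]
tcp_rot: [2.421, 2.0, 0.003]
contact_force: [-1.8, 1.4, 6.0]
width: 0.0295
gripper_force: 55.8
```

Emit:
arm_command([
  [0, 0, -0.03, 0, 0, 0],
  [0, 0, -0.07, 0, 0, 0],
  [0, 0, -0.11, 0, 0, 0],
  [0, 0, -0.15, 0, 0, 0],
  [0, 0, -0.16, 0, 0, 0],
  [0, 0, -0.16, 0, 0, 0],
])

```text
t: 10.62
eef_pos: [0.5215, -0.1356, 0.1735]
tcp_rot: [2.416, 1.995, 0.009]
contact_force: [1.1, 0.0, -1.8]
width: 0.0296
gripper_force: 57.2
```

```bash
python3 - <<'E'
from h import *
to(.513,.352,.16,79.1); b=cap('top')
C=np.zeros((400,800,3),np.uint8)
C[:]=cv2.resize(b['image'][180:240,170:290,::-1],(800,400),interpolation=cv2.INTER_CUBIC)
cv2.imwrite('pics/pk.png',C)
E
```

```text
row [0.4772, -0.1007, 0.0123] [0.0097, 0.0006, 0.0001] t 10.6167 j1,j6 [-0.25  1.51]
```

View pics/pk.png

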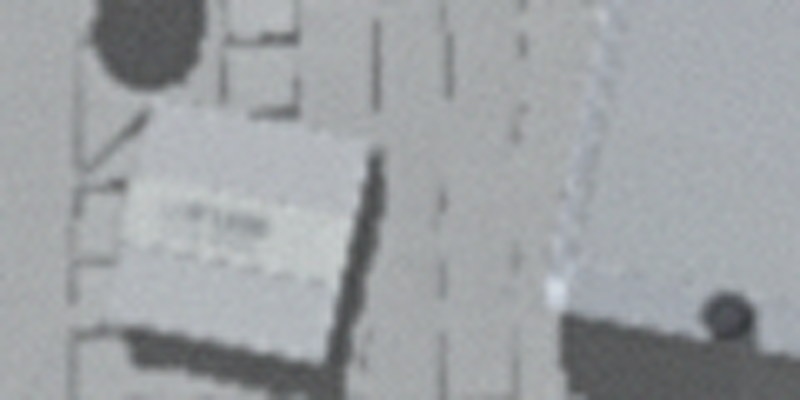

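Emit:
arm_command([
  [0.48, -0.099, 0, 0, 0, 0],
  [0.48, -0.099, 0, 0, 0, 0],
  [0.48, -0.099, 0, 0, 0, 0],
  [0.48, -0.099, 0, 0, 0, 0],
  [0.48, -0.099, 0, 0, 0, 0],
  [0.48, -0.099, 0, 0, 0, 0],
  [0.48, -0.099, 0, 0, 0, 0],
  [0.48, -0.099, 0.01, 0, 0, 0],
  [0.48, -0.099, 0.03, 0, 0, 0],
  [0.48, -0.099, 0.05, 0, 0, 0],
  [0.48, -0.099, 0.07, 0, 0, 0],
  [0.48, -0.099, 0.07, 0, 0, 0],
])

```text
t: 11.67
eef_pos: [0.5104, 0.3511, 0.0985]
tcp_rot: [-2.421, -2.001, 0.006]
contact_force: [0.2, -0.6, -2.4]
width: 0.0292
gripper_force: 57.2
```

Emit:
arm_command([
  [0, 0, 0, 0, 0, 0],
  [0, 0, 0, 0, 0, 0],
  [0, 0, 0, 0, 0, 0],
])

```text
t: 11.92
eef_pos: [0.5104, 0.3487, 0.0991]
tcp_rot: [-2.422, -2.001, 0.009]
contact_force: [0.6, -0.1, -1.0]
width: 0.0296
gripper_force: 57.1
```

Emit:
arm_command([
  [0.005, 0, 0.02, 0, 0, 0],
  [0.005, 0, 0.04, 0, 0, 0],
  [0.005, 0, 0.052, 0, 0, 0],
  [0.005, 0, 0.057, 0, 0, 0],
  [0.005, 0, 0.06, 0, 0, 0],
  [0.005, 0, 0.06, 0, 0, 0],
  [0.005, 0, 0.06, 0, 0, 0],
])

```text
t: 12.5
eef_pos: [0.514, 0.3546, 0.0433]
tcp_rot: [2.423, 1.999, 0.003]
contact_force: [0.4, 0.9, -1.8]
width: 0.0295
gripper_force: 57.2
```

Emit:
arm_command([
  [0, 0, 0, 0, 0, 0],
  [0, 0, 0, 0, 0, 0],
  [0, 0, 0, 0, 0, 0],
  [0, 0, 0, 0, 0, 0],
  [0, 0, -0.02, 0, 0, 0],
  [0, 0, -0.05, 0, 0, 0],
  [0, 0, -0.09, 0, 0, 0],
  [0, 0, -0.13, 0, 0, 0],
  [0, 0, -0.15, 0, 0, 0],
], jaw=0.06)

```text
t: 13.25
eef_pos: [0.5148, 0.3561, 0.1982]
tcp_rot: [2.421, 2.001, 0.013]
contact_force: [1.1, 0.4, 0.1]
width: 0.0597
gripper_force: 0.0
```

```bash
python3 - <<'E'
from h import *
s=robot.read_state(); print(s['eef_pos'],s['width'])
b=cap('top'); a=cap('scene')
for p in(b,a):
  for n in ['block_mid','can0_mid','can1_mid']: find(p,n,4)
C=np.zeros((600,800,3),np.uint8)
C[:400,:400]=cv2.resize(b['image'][180:240,390:450,::-1],(400,400),interpolation=cv2.INTER_CUBIC)
C[:400,400:]=cv2.resize(a['image'][225:285,335:395,::-1],(400,400),interpolation=cv2.INTER_CUBIC)
C[400:,:400]=cv2.resize(b['image'][180:240,170:290,::-1],(400,200),interpolation=cv2.INTER_CUBIC)
C[400:,400:]=cv2.resize(a['image'][120:200,200:360,::-1],(400,200),interpolation=cv2.INTER_CUBIC)
cv2.imwrite('pics/c2.png',C)
to(.45,-.25,.22,122)
E
```

```text
[0.51478155 0.35611796 0.19824841] 0.059710944981461754
can0_mid 0.62 [ 0.492 -0.319  0.044] [410. 221.]
can1_mid 0.62 [ 0.507 -0.422  0.038] [441. 216.]
can0_mid 0.57 [ 0.489 -0.337  0.034] [350. 254.]
can1_mid 0.62 [ 0.5   -0.438  0.031] [376. 273.]
row [-0.6051, 0.053, -0.0284] [-0.0035, 0.0016, -0.7485] t 13.65 j1,j6 [0.61 2.37]
```

View pics/c2.png

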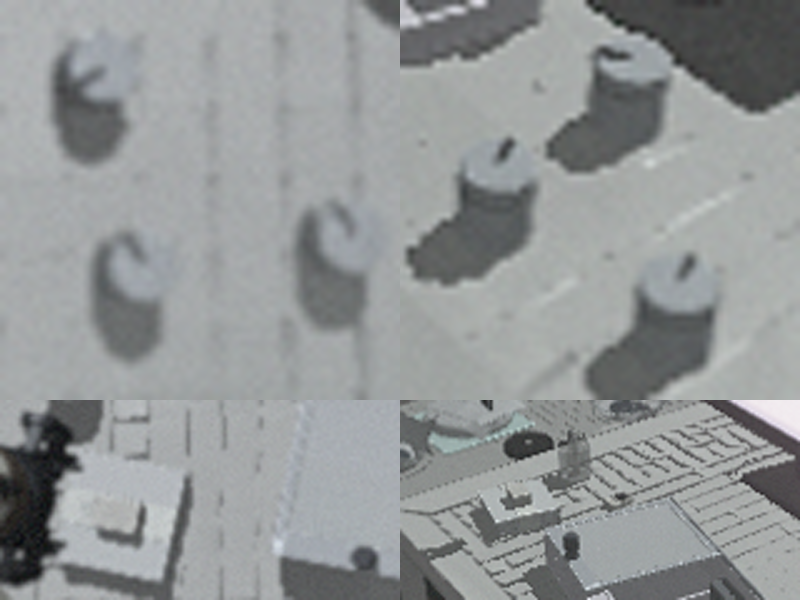

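```bash
cat >> h.py <<'E'
def rib(name,c,n=5):
    ims=[cap(name) for _ in range(n)]; p=dict(ims[0]); g=np.mean([i['image'].astype(float).mean(2) for i in ims],0).astype(np.float32)
    # rectify lid plane: 0.5mm/px patch 60mm
    N=120; s=.0005
    ii,jj=np.meshgrid(np.arange(N),np.arange(N),indexing='ij')
    W=np.stack([c[0]+(ii-N/2)*s,c[1]+(jj-N/2)*s,0*ii+.042],-1).reshape(-1,3)
    q=w2px(p,W).astype(np.float32).reshape(N,N,2)
    return cv2.remap(g,q[...,0],q[...,1],cv2.INTER_CUBIC)
E
python3 - <<'E'
from h import *
row=[]
for nm in('top','scene'):
    r=[]
    for c in [(.5944,-.3057),(.4952,-.325),(.5098,-.429)]:
        P=rib(nm,c,3); P=cv2.normalize(P,None,0,255,cv2.NORM_MINMAX)
        # show with x up, y left
        V=np.flip(np.flip(P,0),1).astype(np.uint8); V=cv2.resize(V,(260,260)); cv2.circle(V,(130,130),int(18*260/60),255,1); cv2.drawMarker(V,(130,130),255,0,8); r.append(V)
    row.append(np.hstack(r))
cv2.imwrite('pics/ribs.png',np.vstack(row))
E
```

```text
(no output)
```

View pics/ribs.png

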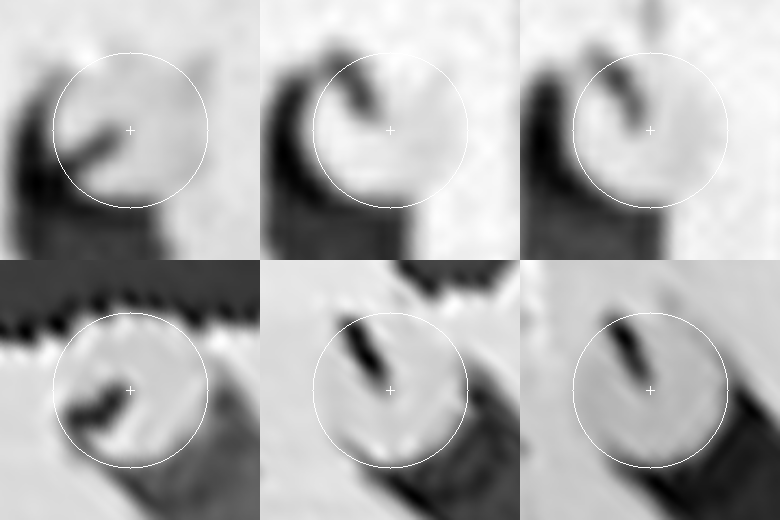

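```bash
python3 - <<'E'
from h import *
to(.4957,-.3245,.12,123)
E
```

```text
row [-0.6704, 0.1112, 0.0721] [0.0001, -0.0, -0.766] t 14.55 j1,j6 [0.6  2.37]
```

Emit:
arm_command([
  [-0.67, 0.111, 0, 0, 0, -0.766],
  [-0.67, 0.111, 0, 0, 0, -0.766],
  [-0.67, 0.111, 0, 0, 0, -0.766],
  [-0.67, 0.111, 0, 0, 0, -0.766],
  [-0.67, 0.111, 0, 0, 0, -0.766],
  [-0.67, 0.111, 0, 0, 0, -0.766],
  [-0.67, 0.111, 0, 0, 0, -0.766],
  [-0.67, 0.111, 0, 0, 0, -0.766],
  [-0.67, 0.111, 0, 0, 0, -0.766],
  [-0.67, 0.111, 0, 0, 0, -0.766],
  [-0.67, 0.111, 0, 0, 0, -0.766],
  [-0.67, 0.111, 0, 0, 0, -0.766],
], jaw=0.07)

```text
t: 15.55
eef_pos: [0.5003, -0.1361, 0.1925]
tcp_rot: [1.499, 2.76, 0.0]
contact_force: [1.6, 0.5, -0.2]
width: 0.0699
gripper_force: 0.0
```

```bash
python3 - <<'E'
from h import *
to(.4957,-.3245,.10,123)
E
```

```text
row [-0.1554, -0.1065, 0.0926] [0.0007, 0.0006, 0.0001] t 15.55 j1,j6 [-0.27  0.73]
```

Emit:
arm_command([
  [-0.155, -0.106, 0, 0, 0, 0],
  [-0.155, -0.106, 0.02, 0, 0, 0],
  [-0.155, -0.106, 0.05, 0, 0, 0],
  [-0.155, -0.106, 0.08, 0, 0, 0],
  [-0.155, -0.106, 0.09, 0, 0, 0],
  [-0.155, -0.106, 0.09, 0, 0, 0],
  [-0.155, -0.106, 0.09, 0, 0, 0],
  [-0.155, -0.106, 0.09, 0, 0, 0],
  [-0.155, -0.106, 0.09, 0, 0, 0],
])

```text
t: 16.3
eef_pos: [0.4972, -0.3211, 0.1037]
tcp_rot: [1.496, 2.76, 0.001]
contact_force: [0.6, 0.2, 0.6]
width: 0.0698
gripper_force: 0.0
```

```bash
python3 - <<'E'
from h import *
for n,c in (('B',(.4957,-.3245)),):
    b=cap('top'); find(b,'can0_mid',4)
to(.4957,-.3245,.012,123)
E
```

```text
can0_mid 0.41 [ 0.491 -0.319  0.043] [410. 221.]
row [-0.0016, -0.0037, 0.0923] [0.0016, 0.003, 0.0021] t 16.4 j1,j6 [-0.57  0.42]
```

Emit:
arm_command([
  [-0.001, -0.003, 0.03, 0, 0, 0],
  [-0.001, -0.003, 0.06, 0, 0, 0],
  [-0.001, -0.003, 0.08, 0, 0, 0],
  [-0.001, -0.003, 0.092, 0, 0, 0],
  [-0.001, -0.003, 0.092, 0, 0, 0],
  [-0.001, -0.003, 0.092, 0, 0, 0],
])

```text
t: 16.9
eef_pos: [0.4949, -0.3235, 0.011]
tcp_rot: [1.496, 2.762, 0.0]
contact_force: [0.3, -0.1, -0.0]
width: 0.0702
gripper_force: 0.0
```

Emit:
arm_command([
  [0, 0, 0, 0, 0, 0],
  [0, 0, 0, 0, 0, 0],
  [0, 0, 0, 0, 0, 0],
  [0, 0, 0, 0, 0, 0],
  [0, 0, 0, 0, 0, 0],
  [0, 0, 0, 0, 0, 0],
], jaw=0.03, newtons=30)

```text
t: 17.4
eef_pos: [0.4956, -0.3249, 0.0121]
tcp_rot: [1.497, 2.758, 0.0]
contact_force: [-0.4, 2.2, 6.4]
width: 0.0348
gripper_force: 30.1
```

Emit:
arm_command([
  [0, 0, -0.03, 0, 0, 0],
  [0, 0, -0.06, 0, 0, 0],
  [0, 0, -0.09, 0, 0, 0],
  [0, 0, -0.12, 0, 0, 0],
  [0, 0, -0.12, 0, 0, 0],
  [0, 0, -0.12, 0, 0, 0],
])

```text
t: 17.9
eef_pos: [0.4955, -0.3253, 0.1326]
tcp_rot: [1.497, 2.756, -0.001]
contact_force: [-0.3, 0.2, -2.5]
width: 0.0351
gripper_force: 30.4
```

```bash
python3 - <<'E'
from h import *
r=RING1+.05*BYv; print(r); to(*r,.14,79.1)
E
```

```text
[ 0.53545477 -0.06250206]
row [0.1987, 0.1766, -0.008] [0.0038, 0.0038, 0.766] t 17.9 j1,j6 [-0.58  0.41]
```

Emit:
arm_command([
  [0.199, 0.177, 0, 0, 0, 0.766],
  [0.199, 0.177, 0, 0, 0, 0.766],
  [0.199, 0.177, 0, 0, 0, 0.766],
  [0.199, 0.177, 0, 0, 0, 0.766],
  [0.199, 0.177, 0, 0, 0, 0.766],
  [0.199, 0.177, 0, 0, 0, 0.766],
  [0.199, 0.177, 0, 0, 0, 0.766],
  [0.199, 0.177, 0, 0, 0, 0.766],
  [0.199, 0.177, 0.01, 0, 0, 0.766],
  [0.199, 0.177, 0.03, 0, 0, 0.766],
  [0.199, 0.177, 0.03, 0, 0, 0.766],
])

```text
t: 18.82
eef_pos: [0.5304, -0.0615, 0.0951]
tcp_rot: [-2.418, -1.996, 0.01]
contact_force: [-1.0, 0.1, -3.0]
width: 0.0352
gripper_force: 30.6
```

```bash
python3 - <<'E'
from h import *
r=RING1+.05*BYv; to(*r,.019,79.1)
E
```

```text
row [0.0001, 0.0058, 0.0761] [-0.0089, 0.0012, -0.0001] t 18.8167 j1,j6 [-0.12  1.65]
```

Emit:
arm_command([
  [0, 0.003, 0.01, 0, 0, 0],
  [0, 0.003, 0.025, 0, 0, 0],
  [0, 0.003, 0.03, 0, 0, 0],
  [0, 0.003, 0.03, 0, 0, 0],
])

```text
t: 19.15
eef_pos: [0.5357, -0.0623, 0.0683]
tcp_rot: [-2.421, -1.997, 0.004]
contact_force: [-0.7, 0.4, -1.3]
width: 0.0351
gripper_force: 30.6
```

```bash
python3 - <<'E'
from h import *
r=RING1+.05*BYv; to(*r,.019,79.1)
E
```

```text
row [-0.0002, 0.0, 0.0493] [-0.004, 0.0004, -0.0011] t 19.15 j1,j6 [-0.12  1.65]
```

Emit:
arm_command([
  [0, 0, 0.02, 0, 0, 0],
  [0, 0, 0.035, 0, 0, 0],
  [0, 0, 0.044, 0, 0, 0],
  [0, 0, 0.048, 0, 0, 0],
  [0, 0, 0.049, 0, 0, 0],
  [0, 0, 0.049, 0, 0, 0],
])

```text
t: 19.65
eef_pos: [0.5376, -0.0618, 0.0216]
tcp_rot: [2.422, 2.0, 0.001]
contact_force: [-0.3, 0.6, -1.0]
width: 0.0351
gripper_force: 30.6
```

Emit:
arm_command([
  [0, 0, 0, 0, 0, 0],
  [0, 0, 0, 0, 0, 0],
  [0, 0, 0, 0, 0, 0],
  [0, 0, 0, 0, 0, 0],
  [0, 0, 0, 0, 0, 0],
  [0, 0, -0.02, 0, 0, 0],
  [0, 0, -0.05, 0, 0, 0],
  [0, 0, -0.09, 0, 0, 0],
  [0, 0, -0.12, 0, 0, 0],
  [0, 0, -0.12, 0, 0, 0],
], jaw=0.06)

```text
t: 20.48
eef_pos: [0.5418, -0.0621, 0.1485]
tcp_rot: [2.415, 1.995, 0.014]
contact_force: [0.4, 0.7, 0.7]
width: 0.0597
gripper_force: 0.0
```

```bash
python3 - <<'E'
from h import *
b=cap('top'); find(b,'can0_mid',4); a=cap('scene'); find(a,'can0_mid',4)
to(.5944,-.3057,.14,211)
E
```

```text
can0_mid 0.42 [0.47  0.108 0.1  ] [278. 227.]
can0_mid 0.62 [ 0.534 -0.076  0.038] [312. 206.]
row [-0.2289, 0.1032, -0.0] [-0.0011, -0.0021, -2.3018] t 20.6833 j1,j6 [-0.11  1.65]
```

Emit:
arm_command([
  [-0.229, 0.103, 0, 0, 0, -0.12],
  [-0.229, 0.103, 0, 0, 0, -0.24],
  [-0.229, 0.103, 0, 0, 0, -0.36],
  [-0.229, 0.103, 0, 0, 0, -0.48],
  [-0.229, 0.103, 0, 0, 0, -0.6],
  [-0.229, 0.103, 0, 0, 0, -0.72],
  [-0.229, 0.103, 0, 0, 0, -0.84],
  [-0.229, 0.103, 0, 0, 0, -0.96],
  [-0.229, 0.103, 0, 0, 0, -1.08],
  [-0.229, 0.103, 0, 0, 0, -1.2],
  [-0.229, 0.103, 0, 0, 0, -1.32],
  [-0.229, 0.103, 0, 0, 0, -1.4],
], jaw=0.07)

```text
t: 21.68
eef_pos: [0.5937, -0.3054, 0.138]
tcp_rot: [-0.555, -3.087, -0.002]
contact_force: [-0.3, -0.4, -0.3]
width: 0.0701
gripper_force: 0.0
```

Emit:
arm_command([
  [0, 0, 0, 0, 0, -0.12],
  [0, 0, 0, 0, 0, -0.24],
  [0, 0, 0, 0, 0, -0.36],
  [0, 0, 0, 0, 0, -0.48],
  [0, 0, 0, 0, 0, -0.6],
  [0, 0, 0, 0, 0, -0.72],
  [0, 0, 0, 0, 0, -0.84],
  [0, 0, 0, 0, 0, -0.9],
  [0, 0, 0, 0, 0, -0.9],
  [0, 0, 0, 0, 0, -0.9],
])

```text
t: 22.52
eef_pos: [0.5941, -0.3054, 0.139]
tcp_rot: [0.833, -3.026, -0.004]
contact_force: [1.2, 0.9, 0.0]
width: 0.0697
gripper_force: 0.0
```

```bash
python3 - <<'E'
from h import *
to(.5944,-.3057,.012,211)
row=[]
for nm in('top','scene'):
    p=cap(nm,'f_%s.png'%nm); r=[]
    for c in [(.5944,-.3057),(.535,-.062),(.5100,-.429)]:
        P=rib(nm,c,1); P=cv2.normalize(P,None,0,255,cv2.NORM_MINMAX)
        V=np.flip(np.flip(P,0),1).astype(np.uint8); V=cv2.resize(V,(260,260)); cv2.circle(V,(130,130),int(18*260/60),255,1); cv2.drawMarker(V,(130,130),255,0,8); r.append(V)
    row.append(np.hstack(r))
cv2.imwrite('pics/ribs2.png',np.vstack(row))
E
```

```text
row [-0.0003, -0.0008, 0.127] [0.0032, -0.002, -0.0035] t 22.5167 j1,j6 [-0.47 -1.01]
```

View pics/ribs2.png

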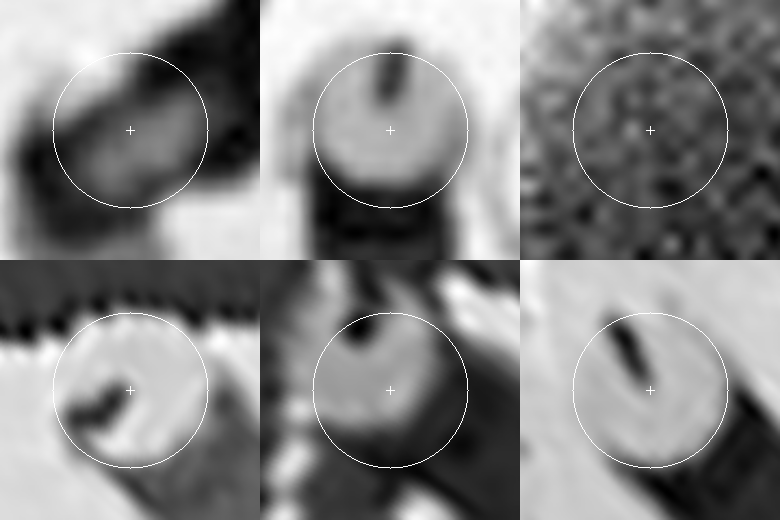

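Emit:
arm_command([
  [0, 0, 0.03, 0, 0, 0],
  [0, 0, 0.06, 0, 0, 0],
  [0, 0, 0.09, 0, 0, 0],
  [0, 0, 0.115, 0, 0, 0],
  [0, 0, 0.127, 0, 0, 0],
  [0, 0, 0.127, 0, 0, 0],
  [0, 0, 0.127, 0, 0, 0],
])

```text
t: 23.5
eef_pos: [0.5951, -0.3059, 0.0142]
tcp_rot: [0.836, -3.028, -0.001]
contact_force: [0.5, -1.1, 1.0]
width: 0.0703
gripper_force: 0.0
```

Emit:
arm_command([
  [0, 0, 0, 0, 0, 0],
  [0, 0, 0, 0, 0, 0],
  [0, 0, 0, 0, 0, 0],
  [0, 0, 0, 0, 0, 0],
  [0, 0, 0, 0, 0, 0],
  [0, 0, 0, 0, 0, 0],
], jaw=0.03)

```text
t: 24.0
eef_pos: [0.5966, -0.3065, 0.0166]
tcp_rot: [-0.836, 3.025, -0.004]
contact_force: [-0.2, -0.0, 6.5]
width: 0.0352
gripper_force: 30.5
```

Emit:
arm_command([
  [0, 0, -0.03, 0, 0, 0],
  [0, 0, -0.06, 0, 0, 0],
  [0, 0, -0.09, 0, 0, 0],
  [0, 0, -0.12, 0, 0, 0],
  [0, 0, -0.12, 0, 0, 0],
  [0, 0, -0.12, 0, 0, 0],
])

```text
t: 24.5
eef_pos: [0.5967, -0.3068, 0.1373]
tcp_rot: [-0.835, 3.024, -0.007]
contact_force: [-0.5, 0.6, -0.7]
width: 0.0347
gripper_force: 30.5
```

```bash
python3 - <<'E'
from h import *
to(*RING1,.132,79.1)
E
```

```text
row [-0.0395, 0.2038, 0.0044] [0.0009, 0.0078, 2.3002] t 24.5 j1,j6 [-0.47 -1.01]
```

Emit:
arm_command([
  [-0.04, 0.204, 0, 0, 0, 0.12],
  [-0.04, 0.204, 0, 0, 0, 0.24],
  [-0.04, 0.204, 0, 0, 0, 0.36],
  [-0.04, 0.204, 0, 0, 0, 0.48],
  [-0.04, 0.204, 0, 0, 0, 0.6],
  [-0.04, 0.204, 0, 0, 0, 0.72],
  [-0.04, 0.204, 0, 0, 0, 0.84],
  [-0.04, 0.204, 0, 0, 0, 0.96],
  [-0.04, 0.204, 0, 0, 0, 1.08],
  [-0.04, 0.204, 0, 0, 0, 1.2],
  [-0.04, 0.204, 0, 0, 0, 1.32],
  [-0.04, 0.204, 0, 0, 0, 1.4],
])

```text
t: 25.5
eef_pos: [0.5232, -0.11, 0.1322]
tcp_rot: [-1.317, -2.848, 0.001]
contact_force: [-0.5, 0.4, -1.2]
width: 0.0349
gripper_force: 30.8
```

Emit:
arm_command([
  [0, 0, 0, 0, 0, 0.12],
  [0, 0, 0, 0, 0, 0.24],
  [0, 0, 0, 0, 0, 0.36],
  [0, 0, 0, 0, 0, 0.48],
  [0, 0, 0, 0, 0, 0.6],
  [0, 0, 0, 0, 0, 0.72],
  [0, 0, 0, 0, 0, 0.84],
  [0, 0, 0, 0, 0, 0.9],
  [0, 0, 0, 0, 0, 0.9],
  [0, 0, 0, 0, 0, 0.9],
  [0, 0, 0, 0, 0, 0.9],
])

```text
t: 26.42
eef_pos: [0.524, -0.1102, 0.1332]
tcp_rot: [-2.42, -2.001, 0.002]
contact_force: [-0.1, 0.1, -1.1]
width: 0.0353
gripper_force: 30.8
```

```bash
python3 - <<'E'
from h import *
to(*RING1,.022,79.1)
E
```

```text
row [-0.001, 0.0025, 0.1112] [-0.0019, 0.0, 0.0016] t 26.4167 j1,j6 [-0.21  1.55]
```

Emit:
arm_command([
  [-0.001, 0.002, 0.03, 0, 0, 0],
  [-0.001, 0.002, 0.06, 0, 0, 0],
  [-0.001, 0.002, 0.085, 0, 0, 0],
  [-0.001, 0.002, 0.1, 0, 0, 0],
  [-0.001, 0.002, 0.108, 0, 0, 0],
  [-0.001, 0.002, 0.111, 0, 0, 0],
  [-0.001, 0.002, 0.111, 0, 0, 0],
  [-0.001, 0.002, 0.111, 0, 0, 0],
])

```text
t: 27.08
eef_pos: [0.5271, -0.1118, 0.0237]
tcp_rot: [2.421, 2.001, 0.001]
contact_force: [0.3, 1.1, -1.6]
width: 0.0348
gripper_force: 31.2
```

Emit:
arm_command([
  [0, 0, 0, 0, 0, 0],
  [0, 0, 0, 0, 0, 0],
  [0, 0, 0, 0, 0, 0],
  [0, 0, 0, 0, 0, 0],
  [0, 0, 0, 0, 0, 0],
  [0, 0, -0.02, 0, 0, 0],
  [0, 0, -0.05, 0, 0, 0],
  [0, 0, -0.09, 0, 0, 0],
  [0, 0, -0.12, 0, 0, 0],
  [0, 0, -0.12, 0, 0, 0],
], jaw=0.06)

```text
t: 27.92
eef_pos: [0.531, -0.1126, 0.1504]
tcp_rot: [2.414, 1.994, 0.013]
contact_force: [0.8, 0.1, 0.3]
width: 0.0596
gripper_force: 0.0
```

```bash
python3 - <<'E'
from h import *
to(.5100,-.4285,.12,118)
b=cap('top'); find(b,'can0_mid',4); a=cap('scene'); find(a,'can0_mid',4)
E
```

```text
row [-0.3141, 0.0387, 0.031] [0.0126, 0.0047, -0.6787] t 27.9167 j1,j6 [-0.21  1.55]
can0_mid 0.44 [ 0.533 -0.063  0.052] [333. 208.]
can0_mid 0.51 [ 0.531 -0.072  0.041] [310. 205.]
```

Emit:
arm_command([
  [-0.25, 0.03, 0, 0, 0, -0.679],
  [-0.25, 0.03, 0, 0, 0, -0.679],
  [-0.25, 0.03, 0, 0, 0, -0.679],
  [-0.25, 0.03, 0, 0, 0, -0.679],
  [-0.25, 0.03, 0, 0, 0, -0.679],
  [-0.25, 0.03, 0, 0, 0, -0.679],
  [-0.25, 0.03, 0, 0, 0, -0.679],
  [-0.25, 0.03, 0, 0, 0, -0.679],
], jaw=0.07)

```text
t: 28.78
eef_pos: [0.5067, -0.3662, 0.1403]
tcp_rot: [-1.624, -2.685, 0.001]
contact_force: [-0.7, -0.5, 0.3]
width: 0.0699
gripper_force: 0.0
```

```bash
python3 - <<'E'
from h import *
row=[]
for nm in('top','scene'):
    r=[]
    for c in [(.526,-.112),(.535,-.062),(.5100,-.4285)]:
        P=rib(nm,c,1); P=cv2.normalize(P,None,0,255,cv2.NORM_MINMAX)
        V=np.flip(np.flip(P,0),1).astype(np.uint8); V=cv2.resize(V,(260,260)); cv2.circle(V,(130,130),int(18*260/60),255,1); cv2.drawMarker(V,(130,130),255,0,8); r.append(V)
    row.append(np.hstack(r))
cv2.imwrite('pics/ribs3.png',np.vstack(row))
to(.5100,-.4285,.12,118)
E
```

```text
row [-0.0601, -0.0309, 0.0228] [-0.0003, -0.0012, 0.0024] t 29.0833 j1,j6 [-0.62  0.46]
```

View pics/ribs3.png

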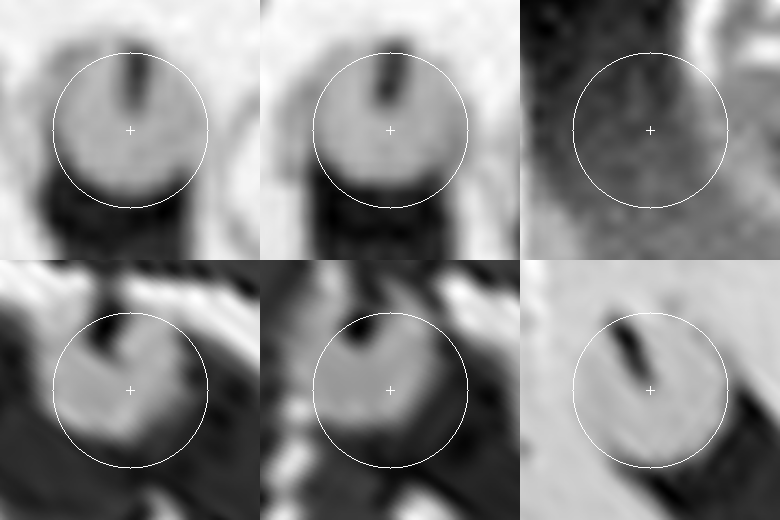

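Emit:
arm_command([
  [-0.03, -0.015, 0, 0, 0, 0],
  [-0.06, -0.031, 0.01, 0, 0, 0],
  [-0.06, -0.031, 0.03, 0, 0, 0],
  [-0.06, -0.031, 0.05, 0, 0, 0],
  [-0.06, -0.031, 0.06, 0, 0, 0],
  [-0.06, -0.031, 0.06, 0, 0, 0],
  [-0.06, -0.031, 0.06, 0, 0, 0],
])

```text
t: 29.67
eef_pos: [0.5096, -0.429, 0.0829]
tcp_rot: [-1.615, -2.693, -0.0]
contact_force: [-0.3, -0.3, 0.5]
width: 0.07
gripper_force: 0.0
```

```bash
python3 - <<'E'
from h import *
to(.5100,-.4285,.013,118)
E
```

```text
row [0.0002, 0.0006, 0.0699] [-0.0005, -0.0014, 0.0018] t 29.6667 j1,j6 [-0.7   0.38]
```

Emit:
arm_command([
  [0, 0, 0.025, 0, 0, 0],
  [0, 0, 0.05, 0, 0, 0],
  [0, 0, 0.065, 0, 0, 0],
  [0, 0, 0.07, 0, 0, 0],
  [0, 0, 0.07, 0, 0, 0],
  [0, 0, 0.07, 0, 0, 0],
])

```text
t: 30.17
eef_pos: [0.5107, -0.4307, 0.0149]
tcp_rot: [1.616, 2.691, -0.001]
contact_force: [0.1, 0.1, 0.9]
width: 0.0699
gripper_force: 0.0
```

Emit:
arm_command([
  [0, 0, 0, 0, 0, 0],
  [0, 0, 0, 0, 0, 0],
  [0, 0, 0, 0, 0, 0],
  [0, 0, 0, 0, 0, 0],
  [0, 0, 0, 0, 0, 0],
  [0, 0, 0, 0, 0, 0],
], jaw=0.03)

```text
t: 30.67
eef_pos: [0.5105, -0.4312, 0.015]
tcp_rot: [1.616, 2.69, -0.001]
contact_force: [-0.4, 0.2, 6.0]
width: 0.035
gripper_force: 30.3
```

Emit:
arm_command([
  [0, 0, -0.03, 0, 0, 0],
  [0, 0, -0.06, 0, 0, 0],
  [0, 0, -0.09, 0, 0, 0],
  [0, 0, -0.12, 0, 0, 0],
  [0, 0, -0.12, 0, 0, 0],
  [0, 0, -0.12, 0, 0, 0],
])

```text
t: 31.17
eef_pos: [0.5106, -0.4314, 0.1357]
tcp_rot: [1.615, 2.689, -0.001]
contact_force: [-1.0, -0.8, -2.0]
width: 0.0351
gripper_force: 30.3
```

```bash
python3 - <<'E'
from h import *
to(*(RING1-.05*BYv),.132,79.1)
E
```

```text
row [0.2363, 0.1324, 0.0028] [0.0034, 0.004, 0.6791] t 31.1667 j1,j6 [-0.7   0.38]
```

Emit:
arm_command([
  [0.236, 0.132, 0, 0, 0, 0.68],
  [0.236, 0.132, 0, 0, 0, 0.68],
  [0.236, 0.132, 0, 0, 0, 0.68],
  [0.236, 0.132, 0, 0, 0, 0.68],
  [0.236, 0.132, 0, 0, 0, 0.68],
  [0.236, 0.132, 0, 0, 0, 0.68],
  [0.236, 0.132, 0, 0, 0, 0.68],
  [0.236, 0.132, 0, 0, 0, 0.68],
  [0.236, 0.132, 0, 0, 0, 0.68],
  [0.236, 0.132, 0, 0, 0, 0.68],
  [0.236, 0.132, 0, 0, 0, 0.68],
])

```text
t: 32.08
eef_pos: [0.5147, -0.1609, 0.1323]
tcp_rot: [-2.424, -1.997, 0.002]
contact_force: [0.2, -1.0, -1.2]
width: 0.0347
gripper_force: 30.4
```

```bash
python3 - <<'E'
from h import *
to(*(RING1-.05*BYv),.0215,79.1)
E
```

```text
row [0.0006, 0.0019, 0.1108] [-0.0014, 0.0002, -0.0021] t 32.0833 j1,j6 [-0.3   1.46]
```

Emit:
arm_command([
  [0, 0.001, 0.03, 0, 0, 0],
  [0, 0.001, 0.06, 0, 0, 0],
  [0, 0.001, 0.085, 0, 0, 0],
  [0, 0.001, 0.1, 0, 0, 0],
  [0, 0.001, 0.108, 0, 0, 0],
  [0, 0.001, 0.111, 0, 0, 0],
  [0, 0.001, 0.111, 0, 0, 0],
  [0, 0.001, 0.111, 0, 0, 0],
])

```text
t: 32.75
eef_pos: [0.5169, -0.1613, 0.0227]
tcp_rot: [2.423, 1.997, 0.001]
contact_force: [0.3, -0.4, -1.8]
width: 0.0348
gripper_force: 30.4
```

Emit:
arm_command([
  [0, 0, 0, 0, 0, 0],
  [0, 0, 0, 0, 0, 0],
  [0, 0, 0, 0, 0, 0],
  [0, 0, 0, 0, 0, 0],
  [0, 0, 0, 0, 0, 0],
  [0, 0, -0.02, 0, 0, 0],
  [0, 0, -0.05, 0, 0, 0],
  [0, 0, -0.09, 0, 0, 0],
  [0, 0, -0.13, 0, 0, 0],
  [0, 0, -0.17, 0, 0, 0],
  [0, 0, -0.19, 0, 0, 0],
  [0, 0, -0.19, 0, 0, 0],
], jaw=0.06)

```text
t: 33.75
eef_pos: [0.5195, -0.1611, 0.2187]
tcp_rot: [2.415, 1.993, 0.01]
contact_force: [1.4, -0.5, 0.5]
width: 0.0603
gripper_force: 0.0
```

```bash
python3 - <<'E'
from h import *
b=cap('top'); a=cap('scene')
for p in (b,a): find(p,'can0_mid',4)
C=np.zeros((600,800,3),np.uint8)
C[:,:400]=cv2.resize(b['image'][185:245,325:365,::-1],(400,600),interpolation=cv2.INTER_CUBIC)
C[:400,400:]=cv2.resize(a['image'][180:250,290:360,::-1],(400,400),interpolation=cv2.INTER_CUBIC)
C[400:,400:]=cv2.resize(b['image'][180:240,170:290,::-1],(400,200),interpolation=cv2.INTER_CUBIC)
for i in (-1,0,1):
  r=RING1+.05*i*BYv
  u=w2px(b,[*r,.048])[0]; cv2.drawMarker(C,(int((u[0]+.5-325)*10),int((u[1]+.5-185)*10)),(0,0,255),0,12)
  u=w2px(a,[*r,.048])[0]; cv2.drawMarker(C,(int((u[0]+.5-290)*5.71+400),int((u[1]+.5-180)*5.71)),(0,0,255),0,12)
cv2.imwrite('pics/fin.png',C)
to(.4718,.1104,.15,79.1)
E
```

```text
can0_mid 0.49 [ 0.534 -0.06   0.048] [332. 208.]
can0_mid 0.44 [ 0.531 -0.072  0.04 ] [310. 206.]
row [0.2571, -0.0937, 0.0609] [-0.0028, -0.0003, -0.0007] t 33.95 j1,j6 [-0.3   1.46]
```

View pics/fin.png

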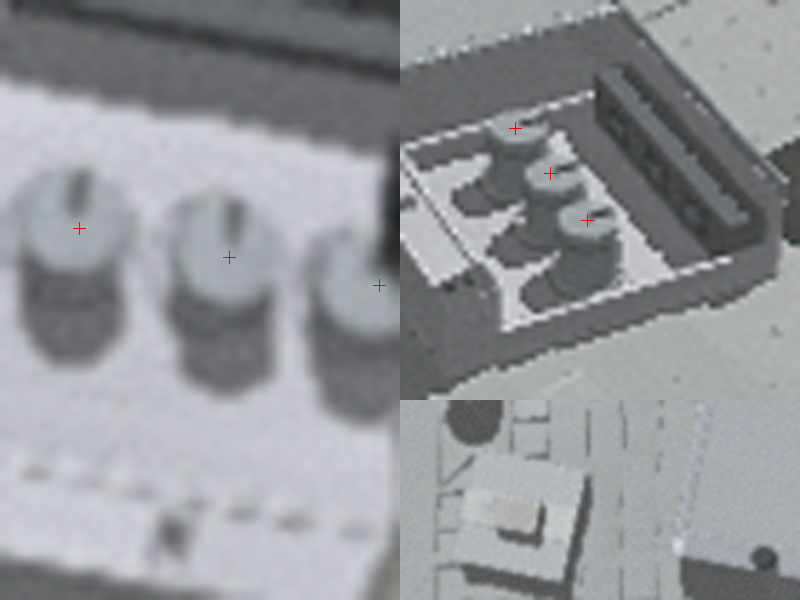

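Emit:
arm_command([
  [0.257, -0.094, 0, 0, 0, 0],
  [0.257, -0.094, 0, 0, 0, 0],
  [0.257, -0.094, 0, 0, 0, 0],
  [0.257, -0.094, 0, 0, 0, 0],
  [0.257, -0.094, 0, 0, 0, 0],
  [0.257, -0.094, 0, 0, 0, 0],
  [0.257, -0.094, 0.02, 0, 0, 0],
  [0.257, -0.094, 0.05, 0, 0, 0],
  [0.257, -0.094, 0.06, 0, 0, 0],
  [0.257, -0.094, 0.06, 0, 0, 0],
  [0.257, -0.094, 0.06, 0, 0, 0],
])

```text
t: 34.87
eef_pos: [0.4716, 0.1092, 0.151]
tcp_rot: [-2.423, -1.997, 0.006]
contact_force: [0.3, -0.1, 1.3]
width: 0.06
gripper_force: 0.0
```

```bash
python3 - <<'E'
from h import *
to(.4718,.1104,.077,79.1)
E
```

```text
row [0.0014, 0.0002, 0.074] [-0.0035, 0.0017, -0.0016] t 34.8667 j1,j6 [0.23 1.99]
```

Emit:
arm_command([
  [0.001, 0, 0.025, 0, 0, 0],
  [0.001, 0, 0.05, 0, 0, 0],
  [0.001, 0, 0.067, 0, 0, 0],
  [0.001, 0, 0.074, 0, 0, 0],
  [0.001, 0, 0.074, 0, 0, 0],
  [0.001, 0, 0.074, 0, 0, 0],
])

```text
t: 35.37
eef_pos: [0.4739, 0.1105, 0.0792]
tcp_rot: [2.424, 1.997, 0.002]
contact_force: [0.9, 0.8, 0.0]
width: 0.0598
gripper_force: 0.0
```

Emit:
arm_command([
  [0, 0, 0, 0, 0, 0],
  [0, 0, 0, 0, 0, 0],
  [0, 0, 0, 0, 0, 0],
  [0, 0, 0, 0, 0, 0],
  [0, 0, 0, 0, 0, 0],
  [0, 0, 0, 0, 0, 0],
  [0, 0, 0, 0, 0, 0],
], jaw=0.01, newtons=60)

```text
t: 35.95
eef_pos: [0.472, 0.1114, 0.0795]
tcp_rot: [-2.422, -1.999, -0.0]
contact_force: [-4.4, 0.1, 7.8]
width: 0.02
gripper_force: 58.5
```

Emit:
arm_command([
  [0, 0, -0.004, 0, 0, 0],
  [0, 0, -0.008, 0, 0, 0],
  [0, 0, -0.0105, 0, 0, 0],
  [0, 0, -0.0105, 0, 0, 0],
  [0, 0, -0.0105, 0, 0, 0],
])

```text
t: 36.37
eef_pos: [0.4719, 0.111, 0.088]
tcp_rot: [-2.422, -1.999, 0.002]
contact_force: [-2.4, 2.3, -6.8]
width: 0.0194
gripper_force: 58.9
```

Emit:
arm_command([
  [0, -0.002, -0.0015, 0, 0, 0],
  [-0.006, -0.002, -0.0015, 0, 0, 0],
  [-0.018, -0.002, -0.0015, 0, 0, 0],
  [-0.033, -0.002, -0.0015, 0, 0, 0],
  [-0.05, -0.002, -0.0015, 0, 0, 0],
  [-0.066, -0.002, -0.0015, 0, 0, 0],
  [-0.082, -0.002, -0.0015, 0, 0, 0],
  [-0.098, -0.002, -0.0015, 0, 0, 0],
  [-0.114, -0.002, -0.0015, 0, 0, 0],
  [-0.13, -0.002, -0.0015, 0, 0, 0],
  [-0.14, -0.002, -0.0015, 0, 0, 0],
  [-0.145, -0.002, -0.0015, 0, 0, 0],
])

```text
t: 37.37
eef_pos: [0.4443, -0.0328, 0.0906]
tcp_rot: [2.424, 1.995, 0.003]
contact_force: [5.8, 0.9, -8.3]
width: 0.0195
gripper_force: 59.1
```

Emit:
arm_command([
  [-0.01, 0, 0, 0, 0, 0],
  [-0.022, 0, 0, 0, 0, 0],
  [-0.035, 0, 0, 0, 0, 0],
  [-0.046, 0, 0, 0, 0, 0],
  [-0.053, 0, 0, 0, 0, 0],
  [-0.058, 0, 0, 0, 0, 0],
  [-0.06, 0, 0, 0, 0, 0],
  [-0.061, 0, 0, 0, 0, 0],
  [-0.061, 0, 0, 0, 0, 0],
  [-0.061, 0, 0, 0, 0, 0],
])

```text
t: 38.2
eef_pos: [0.4335, -0.089, 0.0906]
tcp_rot: [-2.421, -2.001, -0.009]
contact_force: [5.6, 6.8, -8.1]
width: 0.0198
gripper_force: 59.1
```

Emit:
arm_command([
  [0, 0, 0.004, 0, 0, 0],
  [0, 0, 0.008, 0, 0, 0],
  [0, 0, 0.0115, 0, 0, 0],
  [0, 0, 0.0115, 0, 0, 0],
])

```text
t: 38.53
eef_pos: [0.4335, -0.089, 0.0797]
tcp_rot: [-2.421, -2.001, -0.009]
contact_force: [5.6, 7.0, -3.3]
width: 0.0192
gripper_force: 59.6
```

Emit:
arm_command([
  [0, 0, 0, 0, 0, 0],
  [0, 0, 0, 0, 0, 0],
  [0, 0, 0, 0, 0, 0],
  [0, 0, 0, 0, 0, 0],
  [0, 0, -0.02, 0, 0, 0],
  [0, 0, -0.06, 0, 0, 0],
  [0, 0, -0.1, 0, 0, 0],
  [0, 0, -0.14, 0, 0, 0],
  [0.2, 0, -0.16, 0, 0, 0],
  [0.2, 0, -0.16, 0, 0, 0],
  [0.2, 0, -0.16, 0, 0, 0],
  [0.2, 0, -0.16, 0, 0, 0],
], jaw=0.06)

```text
t: 39.53
eef_pos: [0.4633, 0.0728, 0.2361]
tcp_rot: [2.424, 1.996, 0.001]
contact_force: [1.7, -0.8, 0.7]
width: 0.06
gripper_force: 0.0
```

```bash
python3 - <<'E'
from h import *
b=cap('top'); a=cap('scene')
C=np.zeros((600,800,3),np.uint8)
C[:,:400]=cv2.resize(b['image'][185:260,325:375,::-1],(400,600),interpolation=cv2.INTER_CUBIC)
C[:,400:]=cv2.resize(a['image'][150:255,290:360,::-1],(400,600),interpolation=cv2.INTER_CUBIC)
cv2.imwrite('pics/fin2.png',C); s=robot.read_state(); print(s['eef_pos'],s['contact_force'],s['t'])
for w in ([.4334,-.0901,.104],[.4334,-.0901,.112]):
  u=w2px(a,w)[0];print((u[0]-290)*5.71+400,(u[1]-150)*5.71)
E
```

```text
[0.46432499 0.07674795 0.23601502] [-0.74086433 -1.30076932  0.62175366] 39.6333
394.48767952718475 303.6735716404322
393.9348500008285 292.3562886590123
```

View pics/fin2.png

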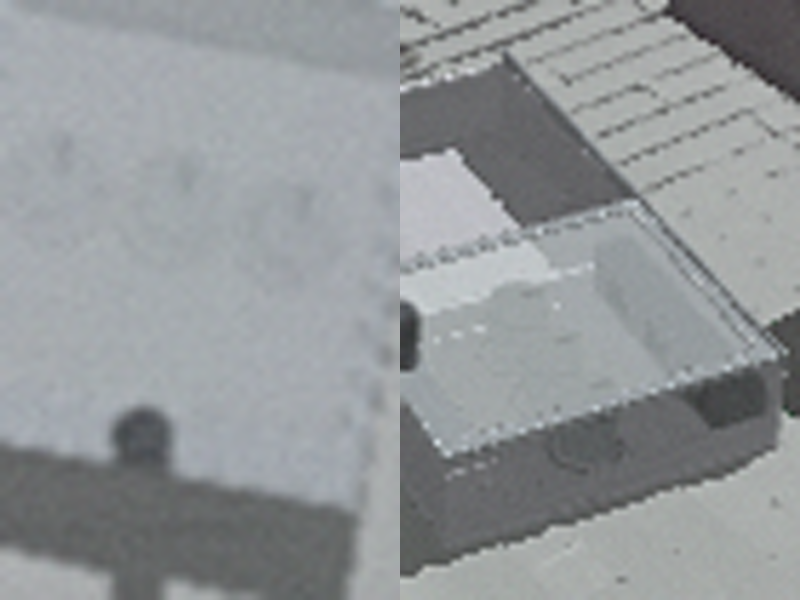

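```bash
python3 -c "
from h import *
print(robot.hand_in())"
```

```text
the job is handed in; nothing more can be done
None
```

The job was handed in at about 40 s. In the last pictures the cover was shut with the plunger knob down, and three cans stood upright on the rings facing the scanner. The reference block lay flat on the wiper pack when I last looked, just before the cover was closed. `hand_in` returned no verdict.

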